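Stack the culture dishes on their stand for the incubator

TASK

Build the incubator stack on the black dish stand, from the bottom up: first the red dish, then the yellow, then the green, and last the metal cover on top of the green dish. Set each one centred and level on the one below so that the cover sits fully down, keep everything upright while carrying it, and leave the blue dish, the orange stand and the other things where they are.

Things in the scene. Friction and masses are not known exactly. Their poses are not given: they have to be found in the camera images.
- red_dish_centre (a point): closed round culture dish standing upside down, dark red medium showing on top and as a band round the wall. 58 mm across up to 14 mm high, 54.6 mm above that, 20 mm high in all, about 50 g. Flat below and on top, plain stacking. Point: its centre, 10 mm above its underside; z up. 
- yellow_dish_centre (a point): closed round culture dish standing upside down, yellow medium showing on top and as a band round the wall. 58 mm across up to 14 mm high, 54.6 mm above that, 20 mm high in all, about 50 g. Flat below and on top, plain stacking. Point: its centre, 10 mm above its underside; z up. 
- green_dish_centre (a point): closed round culture dish standing upside down, green medium showing on top and as a band round the wall. 58 mm across up to 14 mm high, 54.6 mm above that, 20 mm high in all, about 50 g. Flat below and on top, plain stacking. Point: its centre, 10 mm above its underside; z up. 
- blue_dish_centre (a point): closed round culture dish standing upside down, blue medium showing on top and as a band round the wall. 58 mm across up to 14 mm high, 54.6 mm above that, 20 mm high in all, about 50 g. Flat below and on top, plain stacking. Point: its centre, 10 mm above its underside; z up. It is not part of the job.
- cover_knob_centre (a point): grey metal cover 72 mm across with an upright black knob (20 mm across, from 9 to 35 mm above the cover's underside); about 90 g. Its underside is open: a skirt (inner diameter 66 mm, 6 mm deep) hangs round the top of a dish, and the plate inside rests on the dish's top, so the cover's lower edge then sits 6 mm below the dish's top face. Point: centre of the knob, 22 mm above the cover's lower edge; z up.
- black_seat (a point): round black dish stand fixed to the worktop: foot 84 mm across and 6 mm high, steel neck 40 mm, flat round seat 60 mm across, its top 18 mm above the worktop. Point: centre of the seat's top face; z up. The stack goes here.
- orange_seat (a point): round orange dish stand fixed to the worktop: foot 84 mm across and 6 mm high, steel neck 40 mm, flat round seat 60 mm across, its top 18 mm above the worktop. Point: centre of the seat's top face; z up. Not used.
- label_roll: white roll of labels lying flat, 66 mm across, 26 mm high; bystander. Origin: centre of its underside.
- tape_roll: beige roll of tape lying flat, 69 mm across, 19 mm high; bystander. Origin: centre of its underside.
- timer: small white timer on a stand, 39 x 68 x 62 mm high; bystander. Origin: centre of its underside.
Not all that is in view belongs to the job. What is shaped like the part that bears yellow_dish_centre but pink is not meant.

How it is judged:
By the outcome, as a careful person would: the job done as asked, in the order asked, and still so for the second after the job is handed in, with the robot touching nothing.
It also fails if it takes over 112 s, if anything falls off the work surface, if the arm or the gripper's body presses on something with over 40 N, if the wrist force passes 120 N, or if a joint passes its speed limit or range.

ROBOT

A 7-joint arm with a two-finger parallel gripper is mounted at the origin on a cart in front of the work surface, level with it; the furniture and walls round the work are solid. World frame = base frame: x ahead of the robot, y to its left, z up, the work surface at z = 0. Lengths are in m, angles in rad, forces in N, time in s.
With the tool pointing down it reaches from about 0.4 to 0.925 m from the base axis. Payload 4.1 kg.
Tool frame: the origin (TCP) lies midway between the tips of the shut fingers; the grasp point (between the pads) lies 19 mm behind it (bot.grip_point_offset is the z of the grasp point in the tool frame, in m); z points along the fingers, y is the line along which they close (so a half turn about z gives the same grasp; the last joint's range is limited). The gripper opens to 85 mm and grips with 20 to 120 N. Pads are 22 mm wide; open, the fingers measure 114 mm over their backs; the gripper's body (76 mm by 85 mm) begins 54 mm behind the grasp point. The pads swing forward as they close: fully open they stand 13 mm farther back than shut.
Start: joints at [1.149, 0.398, 0.045, 1.537, -0.019, 1.207, -0.051], TCP at [0.206, -0.616, 0.231] pointing down, gripper open.
Joint ranges: [-2.82, 2.82], [-0.49, 2.23], [-1.37, 1.46], [0, 2.46], [-1.36, 4.5], [0.23, 2], [-2.94, 2.94]. Speed limits (rad/s): [2.57, 2.57, 3.14, 3.14, 3.14, 3.14, 3.14].

INTERFACE

Orientations are given as a unit quaternion [w, x, y, z].
In Python, from station import bot, get_image, camera_info, ticket gives the robot as it stands.
- The arm moves only by the shell command python3 -m handwheel 'ROWS'. ROWS is JSON, a list of rows, each a list of 5 numbers: the shift along the tool's x, y, z as a fraction of full scale, then the turn about the tool's z as a fraction of full scale, then the closure, from 0 (fully open) to 1 (shut). In form: [[tx, ty, tz, spin, grip], ...]. A call has 1 to 8 rows; each row is the pose to reach, as a shift and turn from the pose commanded when the call began, along the tool's axes at that moment; what a row does not reach only later rows make up. Full scale, the value 1, is 0.5 m for a shift and 90 degrees for a turn. A row lasts 1/10 s, in which the tool goes at most 50 mm and 8.59 degrees, less where a joint would pass 70% of its speed; a pose out of reach is approached as far as the arm can. A call with a number of a shift or a turn outside -1 to 1 is refused whole. A call with a gripper value outside its range is refused whole. The fingers move at their own pace and stop on an object; the grip force is fixed at half the most. Time passes only in rows, so rows that repeat a pose let the fingers close. It gives the time, the measured TCP pose, the force, the opening and the grip force at its end, in the units of the state.
- bot.read_state(): the state, without advancing time (a new reading comes with each control period).
- get_image(name): name is "scene" or "top" or "wrist"; returns the picture (420x560x3 uint8, red, green, blue); there is no depth.
- camera_info(name): a dict with "fovy" (degrees; the focal length in pixels is half the picture's height over the tangent of half this angle, whatever the lens; pixels are square), "cx", "cy" (the principal point, pixels), "position" and "rotation" of the camera in the world. Camera axes: x right, y up, looking along -z (the intrinsics and any distortion apply to the point x, -y, -z); pixel columns grow to the right and rows downward; lengths in m; the calibration is good to about 2 mm. A picture is of the moment at which its call begins: read the wrist's pose just before it. camera_info takes no time and is no camera call; for the wrist camera it gives the pose at the moment of the call.
- ticket.job_done(): hands the job in; it is judged then, once.
The state is a dict: "time_s": time; "q": joint angles; "qvel": joint speeds; "tau": joint torques, N m; "tool_pos": TCP position; "orientation": TCP orientation; "wrist_force": force on the tool from outside, world axes, zero at the start; "moment": the same for the moment, N m; "gripper_width": finger opening in m; "grasp_force": force on a finger pad.
Only numpy, scipy, OpenCV 4.12 (cv2) and the standard library are available. Lean on these libraries where they do the work, as an engineer would, in place of code of your own. Each camera call takes 0.05 s, during which the arm holds its last target. There are 200 camera calls.

## Working session

There is one attempt and no reset: what is moved stays moved. The work goes in short steps, Python scripts to look and compute and a shell command to move; the robot and the scene stay as the last step left them, time stands still between calls to the robot, and variables do not carry over. Pictures are saved under pics/ and viewed, at most 14 in all, crops included, and the job is handed in when it is done.

```bash
mkdir -p pics; python3 - <<'E'
from station import bot,get_image,camera_info
import cv2
for n in("scene","top"):
    cv2.imwrite(f"pics/{n}0.png",cv2.cvtColor(get_image(n),cv2.COLOR_RGB2BGR)); print(n,camera_info(n))
print(camera_info("wrist")); print(bot.read_state(),bot.grip_point_offset)
E
```

```text
scene {'fovy': 42.416123480251066, 'cx': 285.9438548030785, 'cy': 216.34046292383667, 'position': array([-0.51353235,  0.65965893,  1.31019448]), 'rotation': array([-0.43400279, -0.1826877 ,  0.329383  ,  0.81839698])}
top {'fovy': 57.26685375311728, 'cx': 275.1216917148475, 'cy': 210.91037998653192, 'position': array([ 0.41792291, -0.00193752,  1.0558656 ]), 'rotation': array([-0.69925751, -0.02615895,  0.02317425,  0.71401512])}
{'fovy': 69.91792263957046, 'cx': 278.0707548978334, 'cy': 205.20689663549513, 'position': array([ 0.27113863, -0.59326848,  0.37320667]), 'rotation': array([ 0.80353962, -0.1112642 ,  0.08123063, -0.57909061])}
{'time_s': 0.1, 'q': array([ 1.14900702,  0.3991263 ,  0.04500832,  1.53771607, -0.018696  ,
        1.20688861, -0.0506917 ]), 'qvel': array([ 0.00110767, -0.00062838, -0.00130439, -0.00262369, -0.00120951,
        0.000774  ,  0.00061622]), 'tau': array([ 4.48352803e-03, -4.76262581e+01,  1.37011115e+00, -2.54949313e+01,
        1.18552145e-02,  4.99141635e-03,  2.78354662e-06]), 'tool_pos': array([ 0.206055  , -0.61589836,  0.23037831]), 'orientation': array([-8.36593066e-04,  9.86991853e-01,  1.60767985e-01, -1.93375178e-04]), 'wrist_force': array([0.25316229, 0.13173447, 0.65395016]), 'moment': array([-0.02483217,  0.00913288,  0.03362457]), 'grasp_force': 0.0, 'gripper_width': 0.08550980469678998} -0.0187
```

View pics/scene0.png

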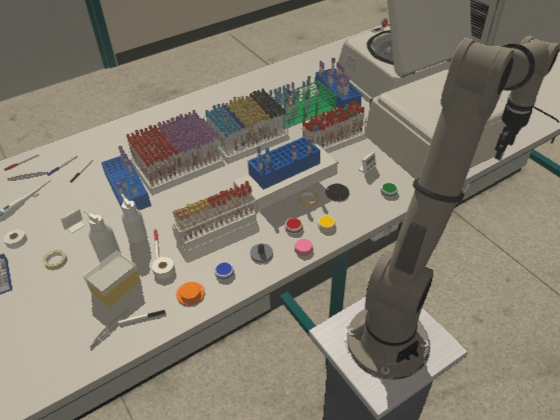

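View pics/top0.png

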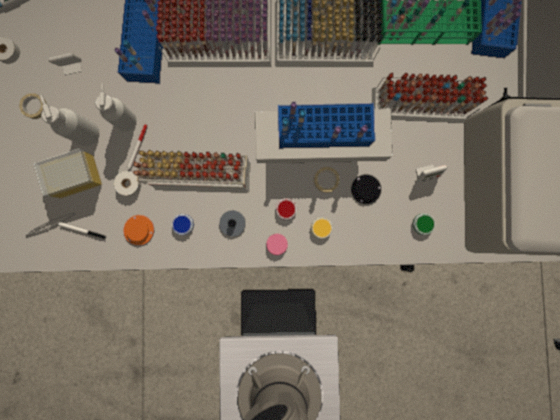

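The top view shows red (286,209), yellow (321,228), green (425,224), blue (182,225), cover (232,223), the black stand (366,189) and the orange stand (138,230). There are two yellow-dish shapes: the yellow at (321,228) and the pink at (277,245). The yellow-medium one is meant and pink is the excluded decoy, which I'll confirm in a crop.

```bash
cat > h.py <<'E'
import numpy as np, cv2
from scipy.spatial.transform import Rotation as R
from station import bot,get_image,camera_info
def rot(q): return R.from_quat(np.r_[q[1:],q[0]])
def cast(ci,u,v,z):
    f=210/np.tan(np.radians(ci["fovy"]/2))
    d=rot(ci["rotation"]).apply([(u-ci["cx"])/f,-(v-ci["cy"])/f,-1]); p=ci["position"]
    return p+d*(z-p[2])/d[2]
def proj(ci,P):
    f=210/np.tan(np.radians(ci["fovy"]/2))
    c=rot(ci["rotation"]).inv().apply(np.array(P)-ci["position"])
    return np.array([ci["cx"]-f*c[0]/c[2], ci["cy"]+f*c[1]/c[2]])
def mask(im,name):
    h,s,v=[x.astype(int) for x in cv2.split(cv2.cvtColor(im,cv2.COLOR_RGB2HSV))]
    m={"red":((h<6)|(h>172))&(s>170)&(v>60),"yellow":(h>20)&(h<32)&(s>140)&(v>90),"green":(h>50)&(h<85)&(s>120)&(v>40),
       "blue":(h>110)&(h<130)&(s>120),"black":(v<55),"orange":(h>5)&(h<15)&(s>170)}[name]
    return m.astype(np.uint8)
def blob(im,name,near,r=25):
    m=mask(im,name); w=np.zeros_like(m); cv2.circle(w,tuple(int(a) for a in near),r,1,-1)
    m=cv2.morphologyEx(m*w,cv2.MORPH_CLOSE,np.ones((3,3),np.uint8))
    c=max(cv2.findContours(m,cv2.RETR_EXTERNAL,cv2.CHAIN_APPROX_NONE)[0],key=cv2.contourArea)
    return cv2.fitEllipse(cv2.convexHull(c)),c
def tool(P,yaw=None):
    """fractions of a move to put the TCP at P from the measured pose"""
    s=bot.read_state(); return rot(s["orientation"]).inv().apply(np.array(P)-s["tool_pos"])/0.5
E
python3 - <<'E'
from h import *
im=get_image("top"); ci=camera_info("top")
for n,c,z in [("red",(286,209),.02),("yellow",(321,228),.02),("green",(425,224),.02),("blue",(182,225),.02),("black",(366,189),.018),("orange",(138,230),.018),("black",(232,223),.035)]:
    e,_=blob(im,n,c,22); print(n,np.round(e[0],1),np.round(e[1],1),np.round(cast(ci,*e[0],z),4))
print(cast(ci,277,245,.02))
s=bot.read_state(); print(rot(s["orientation"]).as_matrix().round(3))
cv2.imwrite("pics/crop.png",cv2.resize(cv2.cvtColor(im,cv2.COLOR_RGB2BGR)[165:265,210:390],None,fx=4,fy=4,interpolation=cv2.INTER_CUBIC))
E
```

```text
red [285.9 208.5] [15.4 15.9] [ 0.4962 -0.0275  0.02  ]
yellow [321.6 227.6] [16.7 17.1] [ 0.4427 -0.1224  0.02  ]
green [424.8 223.7] [15.6 16.2] [ 0.4475 -0.3998  0.02  ]
blue [181.4 224. ] [16.2 16.6] [0.4602 0.255  0.02  ]
black [365.4 189.2] [28.7 29.2] [ 0.5445 -0.2443  0.018 ]
orange [138.2 229.9] [28.3 29.2] [0.447  0.3723 0.018 ]
black [230.8 226. ] [ 8. 16.] [0.4516 0.1202 0.035 ]
[ 0.39859405 -0.00145308  0.02      ]
[[ 0.948  0.317 -0.001]
 [ 0.317 -0.948  0.001]
 [-0.    -0.001 -1.   ]]
```

View pics/crop.png

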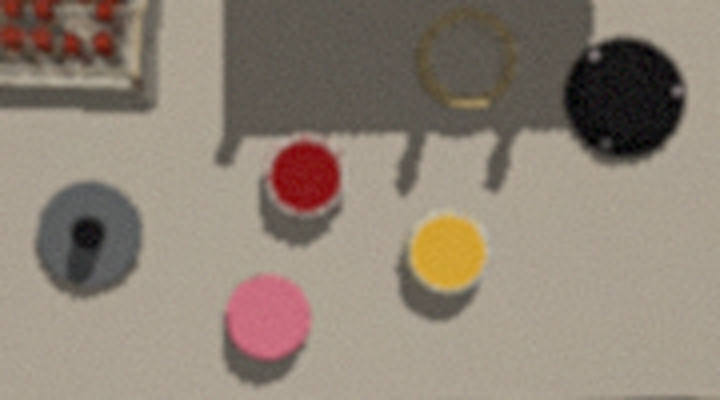

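The crop confirms the yellow-medium dish at crop (448,252), with pink at (268,318) left alone. The red dish is at (305,176), the knob at (88,233), and the black stand is clear. Next I'll go above the red dish.

```bash
python3 - <<'E'
from h import *
print(tool([.496,-.0275,.2]))
s=bot.read_state();ci=camera_info("wrist");T=rot(s["orientation"]).inv()
print(T.apply(ci["position"]-s["tool_pos"]),T.apply(rot(ci["rotation"]).apply([0,0,-1])))
E
```

```text
[ 0.92339924 -0.93205755  0.06226962]
[ 0.0689295  -0.00103811 -0.14285659] [-2.72739771e-01 -2.43623269e-04  9.62087812e-01]
```

```bash
python3 -m handwheel '[[0.05,-0.05,0,0,0],[0.12,-0.12,0.01,0,0],[0.19,-0.19,0.02,0,0],[0.26,-0.26,0.02,0,0],[0.33,-0.33,0.02,0.05,0],[0.4,-0.4,0.03,0.1,0],[0.47,-0.47,0.03,0.15,0],[0.54,-0.54,0.03,0.2055,0]]'; python3 - <<'E'
from h import *
s=bot.read_state();print(s["q"].round(2),s["tool_pos"],rot(s["orientation"]).as_matrix().round(3).tolist(),tool([.496,-.0275,.16]))
E
```

```text
time_s: 0.95
tool_pos: [0.3769, -0.2727, 0.2161]
orientation: [0.0, 1.0, -0.002, -0.0]
wrist_force: [0.7, 0.4, 0.4]
gripper_width: 0.0851
grasp_force: 0.0
[ 0.68  0.08 -0.16  1.97  0.02  1.08 -1.06] [ 0.37689574 -0.27271197  0.21612609] [[1.0, -0.004, -0.0], [-0.004, -1.0, -0.0], [-0.0, 0.0, -1.0]] [ 0.23647015 -0.49128912  0.1121444 ]
```

```bash
python3 -m handwheel '[[0.04,-0.08,0.02,0,0],[0.08,-0.16,0.04,0,0],[0.12,-0.24,0.06,0,0],[0.16,-0.32,0.08,0,0],[0.2,-0.4,0.1,0,0],[0.236,-0.47,0.112,0,0],[0.236,-0.491,0.112,0,0],[0.236,-0.491,0.112,0,0]]'; cat > w.py <<'E'
from h import *
import sys
def wrist(name,guess,z,r=90,save=None):
    ci=camera_info("wrist"); s=bot.read_state(); im=get_image("wrist")
    if save: cv2.imwrite(f"pics/{save}.png",cv2.cvtColor(im,cv2.COLOR_RGB2BGR))
    c=proj(ci,guess); e,k=blob(im,name,c,r)
    print("tcp",s["tool_pos"].round(4),"guess px",c.round(0),"ellipse",[np.round(a,1) for a in e],cast(ci,*e[0],z).round(4))
    return ci,im,e,k
E
python3 - <<'E'
from w import *
ci,im,e,k=wrist("red",[.496,-.0275,.02],.02,save="w1")
# circle fit of rim points cast onto top plane
P=np.array([cast(ci,*p,.02)[:2] for p in k[:,0]]); print(cv2.minEnclosingCircle((P*1000).astype(np.float32)))
E
```

```text
time_s: 1.75
tool_pos: [0.4943, -0.0272, 0.16]
orientation: [-0.0, 1.0, 0.002, -0.001]
wrist_force: [-0.0, -0.6, 0.1]
gripper_width: 0.0853
grasp_force: 0.0
tcp [ 0.4943 -0.0272  0.16  ] guess px [279. 192.] ellipse [array([279.8, 190.8]), array([45.6, 46.7]), np.float64(91.1)] [ 0.497  -0.0279  0.02  ]
((496.4399108886719, -27.758291244506836), 22.75892448425293)
```

View pics/w1.png

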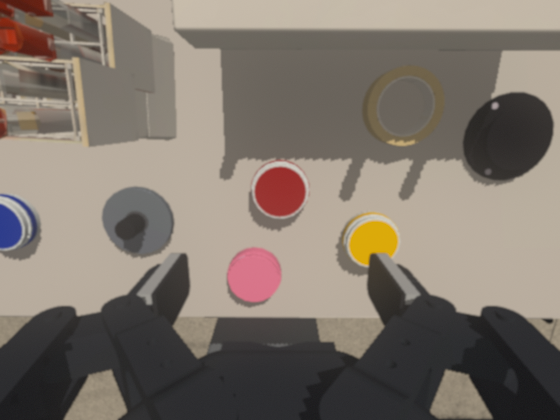

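The wrist view shows red at (280,191), yellow (373,242), pink (254,275), cover (137,221) and the black stand (508,136). The red position agrees with the top camera to 1 mm, so I'll descend and grip.

```bash
python3 -m handwheel '[[0.005,0.001,0.06,0,0],[0.005,0.001,0.12,0,0],[0.005,0.001,0.18,0,0],[0.005,0.001,0.24,0,0],[0.005,0.001,0.28,0,0],[0.005,0.001,0.31,0,0],[0.005,0.001,0.32,0,0],[0.005,0.001,0.32,0,0]]'; python3 -m handwheel '[[0,0,0,0,0.3],[0,0,0,0,0.6],[0,0,0,0,1],[0,0,0,0,1],[0,0,0,0,1],[0,0,0,0,1],[0,0,0,0,1],[0,0,0,0,1]]'
```

```text
time_s: 2.6
tool_pos: [0.4964, -0.0316, 0.0]
orientation: [0.001, 1.0, -0.001, -0.001]
wrist_force: [0.4, 0.8, -0.2]
gripper_width: 0.0855
grasp_force: 0.0
time_s: 3.4
tool_pos: [0.4981, -0.0302, 0.0019]
orientation: [0.001, 1.0, -0.0, 0.001]
wrist_force: [-0.4, -0.5, 6.1]
gripper_width: 0.0552
grasp_force: 62.0
```

```bash
python3 -m handwheel '[[0,0,-0.01,0,1],[0,0,-0.03,0,1],[0,0,-0.06,0,1],[0,0,-0.11,0,1],[0,0,-0.16,0,1],[0,0,-0.2,0,1],[0,0,-0.2,0,1],[0,0,-0.2,0,1]]'; python3 - <<'E'
from w import *
s=bot.read_state(); ci,im,e,k=wrist("red",s["tool_pos"]+[0,0,0.01],s["tool_pos"][2]+.01,save="w2")
e,k=blob(get_image("top"),"black",(366,189),22)
E
```

```text
time_s: 4.2
tool_pos: [0.4972, -0.0298, 0.1007]
orientation: [0.0, 1.0, 0.0, 0.001]
wrist_force: [-0.5, -0.1, -0.9]
gripper_width: 0.055
grasp_force: 63.4
tcp [ 0.4972 -0.0298  0.1007] guess px [280. 266.] ellipse [array([278.1, 275.7]), array([ 93.1, 104.1]), np.float64(88.8)] [ 0.492  -0.0288  0.1107]
```

View pics/w2.png

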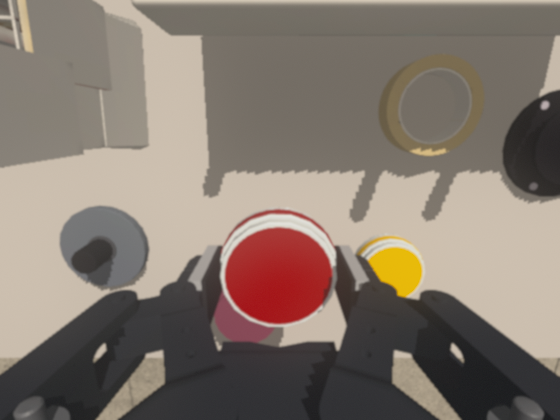

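The dish is held level in the pads, with its top at (278,272) and nothing else disturbed. Next I'll carry it to just short of the black stand and look from overhead.

```bash
python3 -m handwheel '[[0,0.04,-0.03,0,1],[0,0.1,-0.06,0,1],[0,0.17,-0.08,0,1],[0,0.24,-0.08,0,1],[0,0.31,-0.08,0,1],[-0.01,0.37,-0.08,0,1],[-0.014,0.41,-0.08,0,1],[-0.014,0.428,-0.08,0,1]]';python3 -m handwheel '[[0,0,0,0,1],[0,0,0,0,1],[0,0,0,0,1]]'; python3 - <<'E'
from w import *
for _ in range(3): print(bot.read_state()["tool_pos"].round(4))
ci,im,e,k=wrist("black",[.5445,-.2443,.006],.006,r=85,save="w3")
P=np.array([cast(ci,*p,.006)[:2] for p in k[:,0]]); print(cv2.minEnclosingCircle((P*1000).astype(np.float32)))
i=np.clip((im.astype(float)*4),0,255).astype(np.uint8); cv2.imwrite("pics/w3b.png",cv2.resize(cv2.cvtColor(i,cv2.COLOR_RGB2BGR)[60:330,130:430],None,fx=2,fy=2))
E
```

```text
time_s: 5.1
tool_pos: [0.4884, -0.246, 0.1388]
orientation: [-0.0, 1.0, -0.002, -0.001]
wrist_force: [-0.2, -0.4, -1.6]
gripper_width: 0.0553
grasp_force: 63.5
time_s: 5.4
tool_pos: [0.4905, -0.2418, 0.1401]
orientation: [-0.0, 1.0, 0.001, -0.0]
wrist_force: [0.8, 0.5, -0.5]
gripper_width: 0.0551
grasp_force: 63.5
[ 0.4905 -0.2418  0.1401]
[ 0.4905 -0.2418  0.1401]
[ 0.4905 -0.2418  0.1401]
tcp [ 0.4905 -0.2418  0.1401] guess px [282. 137.] ellipse [array([251.5, 118. ]), array([11.9, 38.6]), np.float64(17.2)] [ 0.5608 -0.2171  0.006 ]
((561.3251953125, -217.88156127929688), 16.961729049682617)
```

View pics/w3b.png

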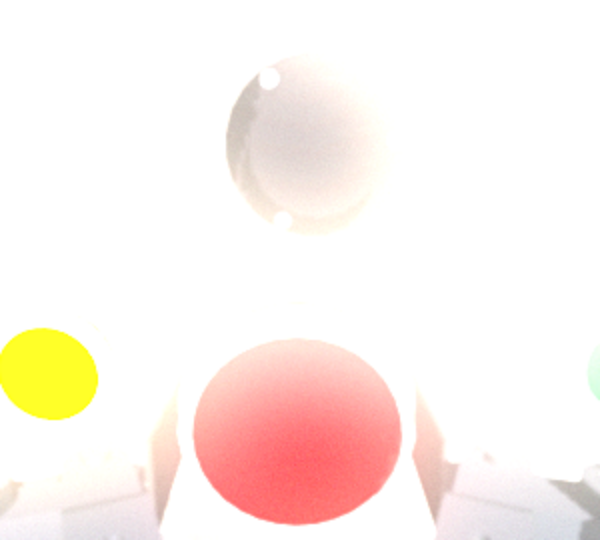

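Enhanced: the stand's disc sits at crop (308,145), with the seat inside it. Red is in hand at (297,432). The black threshold was too strict, so I'll remeasure on this saved image.

```bash
python3 - <<'E'
from w import *
im=cv2.imread("pics/w3.png"); ci=camera_info("wrist"); g=cv2.cvtColor(im,cv2.COLOR_BGR2GRAY)
print(g[132,230:350:4].tolist()); print(g[80:200:4,285].tolist())
for t in (75,90,105):
    m=(g<t).astype(np.uint8); m[190:]=0
    c=[k for k in cv2.findContours(m,cv2.RETR_EXTERNAL,cv2.CHAIN_APPROX_NONE)[0] if cv2.contourArea(k)>2000 and cv2.pointPolygonTest(k,(287,132),False)>0]
    if c:
        h=cv2.convexHull(c[0]); P=np.array([cast(ci,*p,.006)[:2] for p in h[:,0]])*1000; print(t,cv2.minEnclosingCircle(P.astype(np.float32)),cv2.fitEllipse(h))
E
```

```text
[113, 113, 114, 71, 51, 52, 54, 55, 55, 54, 55, 54, 54, 54, 55, 56, 56, 56, 58, 61, 61, 63, 65, 65, 159, 146, 151, 194, 194, 195]
[193, 133, 66, 64, 63, 63, 60, 59, 57, 56, 57, 54, 54, 55, 56, 56, 55, 58, 60, 60, 62, 63, 62, 62, 64, 112, 179, 194, 194, 194]
75 ((547.519775390625, -248.67739868164062), 40.773555755615234) ((286.88800048828125, 131.60183715820312), (90.3215103149414, 92.69877624511719), 3.501368522644043)
90 ((547.1881103515625, -248.5618896484375), 41.4669303894043) ((286.89117431640625, 131.6932373046875), (91.49868774414062, 94.1341323852539), 1.671831727027893)
105 ((547.1328125, -248.36436462402344), 42.054771423339844) ((286.657958984375, 131.79421997070312), (92.70399475097656, 95.25871276855469), 0.4732699990272522)
```

View pics/w3.png

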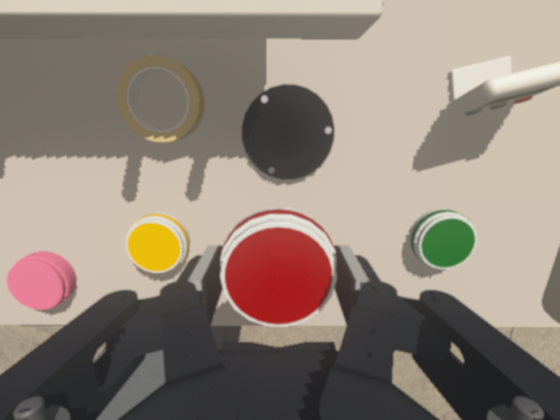

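```bash
for i in 1 2 3; do python3 -m handwheel '[[0,0,0,0,1]]' | sed -n 2p; done; python3 - <<'E'
from w import *
im=cv2.cvtColor(cv2.imread("pics/w3.png"),cv2.COLOR_BGR2RGB); ci=camera_info("wrist"); s=bot.read_state()
e,k=blob(im,"red",(278,272),60); print(e,s["tool_pos"])
for h in (.016,.018): print(h,(cast(ci,*e[0],s["tool_pos"][2]+h)-s["tool_pos"]).round(4))
T=get_image("top");ct=camera_info("top")
e,_=blob(T,"black",(366,189),22); print("top black z.006",cast(ct,*e[0],.006),"cam wrist",(ci["position"]-s["tool_pos"]).round(4))
E
```

```text
tool_pos: [0.4904, -0.2426, 0.1404]
tool_pos: [0.4903, -0.2431, 0.1404]
tool_pos: [0.4902, -0.2434, 0.1404]
((278.0405578613281, 275.6287841796875), (93.17088317871094, 103.89558410644531), 89.15536499023438) [ 0.49021858 -0.24344196  0.14041557]
0.016 [-0.0018  0.001   0.016 ]
0.018 [-0.0007  0.001   0.018 ]
top black z.006 [ 0.53729941 -0.2559191   0.006     ] cam wrist [0.0685 0.001  0.1428]
```

```bash
python3 -m handwheel '[[0.03,0.005,0.02,0,1],[0.07,0.009,0.06,0,1],[0.1,0.009,0.1,0,1],[0.1145,0.009,0.14,0,1],[0.1145,0.009,0.18,0,1],[0.1145,0.009,0.21,0,1],[0.1145,0.009,0.225,0,1],[0.1145,0.009,0.225,0,1]]'; python3 -m handwheel '[[0,0,0,0,1],[0,0,0,0,1],[0,0,0,0,1],[0,0,0,0,1],[0,0,0,0,1]]'; python3 - <<'E'
from w import *
s=bot.read_state();print(s["tool_pos"])
cv2.imwrite("pics/w4.png",cv2.cvtColor(get_image("wrist"),cv2.COLOR_RGB2BGR)[130:380,130:430].repeat(2,0).repeat(2,1))
E
```

```text
time_s: 6.6
tool_pos: [0.5464, -0.2481, 0.0269]
orientation: [-0.0, 1.0, -0.0, -0.001]
wrist_force: [-0.2, -0.1, -0.4]
gripper_width: 0.0552
grasp_force: 63.5
time_s: 7.1
tool_pos: [0.5475, -0.2484, 0.0282]
orientation: [0.0, 1.0, -0.0, 0.0]
wrist_force: [-0.4, -0.1, 0.2]
gripper_width: 0.0552
grasp_force: 63.5
[ 0.54749663 -0.24838115  0.02818229]
```

View pics/w4.png

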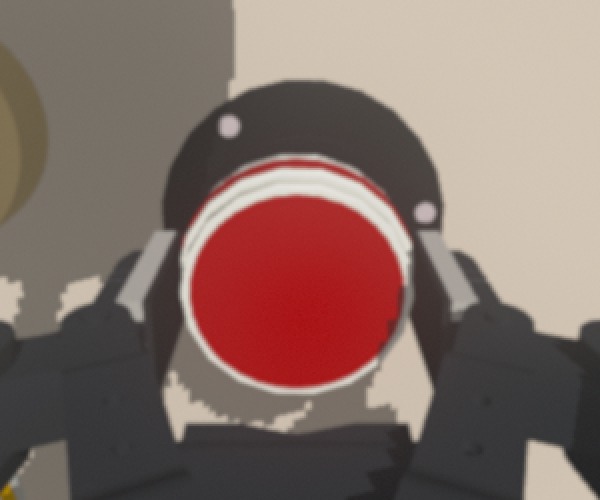

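The dish hovers over the stand, and the foot spans crop columns 163–442 against a dish centre at 297, so about 1 mm more to the right is needed. I'll lower it.

```bash
python3 -m handwheel '[[0,0.001,0.004,0,1],[0,0.002,0.008,0,1],[0,0.002,0.011,0,1],[0,0.002,0.013,0,1],[0,0.002,0.015,0,1],[0,0.002,0.016,0,1],[0,0.002,0.016,0,1],[0,0.002,0.016,0,1]]'
```

```text
time_s: 7.95
tool_pos: [0.5473, -0.2492, 0.02]
orientation: [0.0, 1.0, 0.0, -0.0]
wrist_force: [-0.8, 1.2, 1.6]
gripper_width: 0.0551
grasp_force: 63.9
```

Just about in contact (+1.6 N). I'll press 0.5 mm more and release gently.

```bash
python3 -m handwheel '[[0,0,0.001,0,1],[0,0,0.001,0,1],[0,0,0.001,0,0.6],[0,0,0.001,0,0.4],[0,0,0.001,0,0.2],[0,0,0,0,0],[0,0,0,0,0],[0,0,0,0,0]]'; python3 -m handwheel '[[0,0,-0.02,0,0],[0,0,-0.06,0,0],[0,0,-0.12,0,0],[0,0,-0.18,0,0],[0,0,-0.24,0,0],[0,0,-0.24,0,0],[0,0,-0.24,0,0],[0,0,-0.24,0,0]]'; python3 -m handwheel '[[0,0,0,0,0],[0,0,0,0,0],[0,0,0,0,0]]'; python3 - <<'E'
from w import *
ci,im,e,k=wrist("red",[.547,-.249,.038],.038,save="w5")
g=cv2.cvtColor(im,cv2.COLOR_RGB2GRAY); 
m=(g<90).astype(np.uint8)
w=np.zeros_like(m); c=proj(ci,[.547,-.249,.006]).astype(int); cv2.circle(w,tuple(int(a) for a in c),75,1,-1)
k=max(cv2.findContours(m*w,cv2.RETR_EXTERNAL,cv2.CHAIN_APPROX_NONE)[0],key=cv2.contourArea)
P=np.array([cast(ci,*p,.006)[:2] for p in cv2.convexHull(k)[:,0]])*1000; print(cv2.minEnclosingCircle(P.astype(np.float32)))
cv2.imwrite("pics/w5c.png",cv2.cvtColor(im,cv2.COLOR_RGB2BGR)[100:340,130:430].repeat(2,0).repeat(2,1))
E
```

```text
time_s: 8.75
tool_pos: [0.5474, -0.2493, 0.0197]
orientation: [0.0, 1.0, 0.0, 0.0]
wrist_force: [0.2, -0.6, -0.7]
gripper_width: 0.0856
grasp_force: 0.0
time_s: 9.55
tool_pos: [0.5465, -0.249, 0.139]
orientation: [-0.0, 1.0, 0.0, -0.001]
wrist_force: [-0.0, -1.2, -1.0]
gripper_width: 0.0855
grasp_force: 0.0
time_s: 9.85
tool_pos: [0.547, -0.249, 0.1391]
orientation: [-0.0, 1.0, 0.0, -0.001]
wrist_force: [-0.4, -0.4, -0.3]
gripper_width: 0.0853
grasp_force: 0.0
tcp [ 0.547  -0.249   0.1391] guess px [279. 204.] ellipse [array([278.2, 204.9]), array([52.7, 55. ]), np.float64(88.2)] [ 0.5465 -0.2481  0.038 ]
((536.7047119140625, -248.18966674804688), 26.899883270263672)
```

View pics/w5c.png

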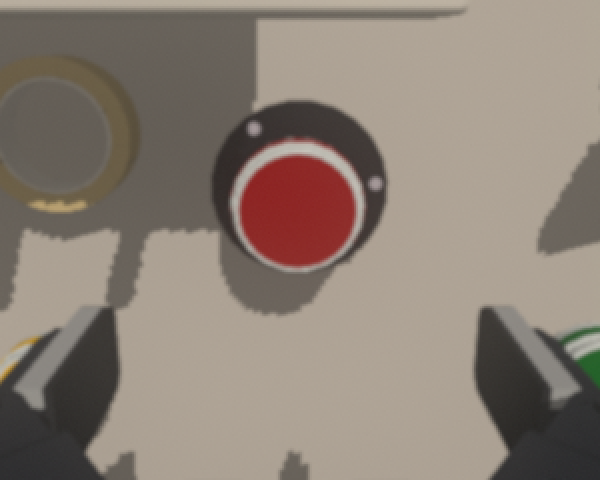

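The red dish sits on the stand at (278,205), centred within about 1 mm. Next is the yellow dish.

```bash
python3 -m handwheel '[[-0.04,-0.05,-0.02,0,0],[-0.1,-0.12,-0.04,0,0],[-0.16,-0.19,-0.04,0,0],[-0.208,-0.253,-0.04,0,0],[-0.208,-0.253,-0.04,0,0],[-0.208,-0.253,-0.04,0,0],[-0.208,-0.253,-0.04,0,0],[-0.208,-0.253,-0.04,0,0]]'; python3 -m handwheel '[[0,0,0,0,0],[0,0,0,0,0],[0,0,0,0,0],[0,0,0,0,0]]'; python3 - <<'E'
from w import *
ci,im,e,k=wrist("yellow",[.4427,-.1224,.02],.02,r=70)
print(tool(cast(ci,*e[0],.02)+[.001,-.001,-.02]))
E
```

```text
time_s: 10.7
tool_pos: [0.4442, -0.1238, 0.1598]
orientation: [0.0, 1.0, -0.001, 0.0]
wrist_force: [0.2, 0.4, 0.6]
gripper_width: 0.0854
grasp_force: 0.0
time_s: 11.1
tool_pos: [0.4434, -0.1228, 0.1597]
orientation: [-0.0, 1.0, -0.0, -0.0]
wrist_force: [0.1, 0.6, 0.8]
gripper_width: 0.0851
grasp_force: 0.0
tcp [ 0.4434 -0.1228  0.1597] guess px [279. 194.] ellipse [array([279.2, 193.8]), array([48.2, 49.5]), np.float64(87.0)] [ 0.4433 -0.1229  0.02  ]
[0.00195872 0.00229333 0.31948301]
```

```bash
python3 -m handwheel '[[0.002,0.002,0.06,0,0],[0.002,0.002,0.12,0,0],[0.002,0.002,0.18,0,0],[0.002,0.002,0.24,0,0],[0.002,0.002,0.28,0,0],[0.002,0.002,0.31,0,0],[0.002,0.002,0.316,0,0],[0.002,0.002,0.316,0,0]]'; python3 -m handwheel '[[0,0,0,0,0],[0,0,0,0,0],[0,0,0,0,0.3],[0,0,0,0,0.6],[0,0,0,0,1],[0,0,0,0,1],[0,0,0,0,1],[0,0,0,0,1]]';python3 -m handwheel '[[0,0,0,0,1],[0,0,0,0,1],[0,0,0,0,1],[0,0,0,0,1]]'
```

```text
time_s: 11.95
tool_pos: [0.4443, -0.1236, 0.0016]
orientation: [-0.0, 1.0, 0.0, -0.0]
wrist_force: [0.1, -0.6, 0.4]
gripper_width: 0.0857
grasp_force: 0.0
time_s: 12.75
tool_pos: [0.4448, -0.1239, 0.0029]
orientation: [0.0, 1.0, -0.0, 0.0]
wrist_force: [-2.5, -0.1, 9.2]
gripper_width: 0.0552
grasp_force: 61.2
time_s: 13.15
tool_pos: [0.4448, -0.1239, 0.0029]
orientation: [0.0, 1.0, -0.0, 0.0]
wrist_force: [-1.5, 0.7, 9.6]
gripper_width: 0.0551
grasp_force: 61.2
```

```bash
python3 -m handwheel '[[0,0,-0.02,0,1],[0,0,-0.06,0,1],[0,0,-0.12,0,1],[0.02,0.03,-0.18,0,1],[0.06,0.08,-0.22,0,1],[0.11,0.14,-0.22,0,1],[0.16,0.2,-0.22,0,1],[0.205,0.2505,-0.22,0,1]]'; python3 -m handwheel '[[0,0,0,0,1],[0,0,0.02,0,1],[0,0,0.06,0,1],[0,0,0.1,0,1],[0,0,0.12,0,1],[0,0,0.13,0,1],[0,0,0.13,0,1],[0,0,0.13,0,1]]';python3 -m handwheel '[[0,0,0,0,1],[0,0,0,0,1],[0,0,0,0,1],[0,0,0,0,1],[0,0,0,0,1]]'; python3 - <<'E'
from w import *
print(tool([.5475,-.2492,.041]))
cv2.imwrite("pics/w6.png",cv2.cvtColor(get_image("wrist"),cv2.COLOR_RGB2BGR)[130:380,130:430].repeat(2,0).repeat(2,1))
E
```

```text
time_s: 13.95
tool_pos: [0.5477, -0.251, 0.1127]
orientation: [0.0, 1.0, -0.0, 0.001]
wrist_force: [0.5, 1.1, -0.3]
gripper_width: 0.0553
grasp_force: 63.4
time_s: 14.75
tool_pos: [0.5473, -0.2489, 0.0475]
orientation: [0.0, 1.0, 0.0, 0.001]
wrist_force: [0.0, -0.1, -0.6]
gripper_width: 0.0551
grasp_force: 63.5
time_s: 15.25
tool_pos: [0.5469, -0.249, 0.0469]
orientation: [0.0, 1.0, 0.0, 0.0]
wrist_force: [-0.3, 0.2, -1.4]
gripper_width: 0.0551
grasp_force: 63.5
[0.00118047 0.00032329 0.01183423]
```

View pics/w6.png

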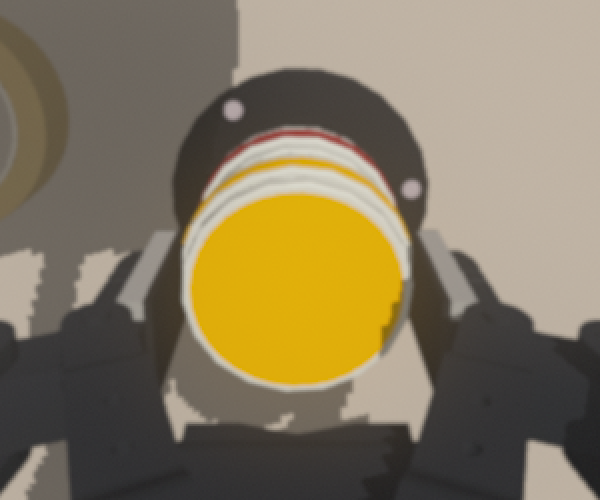

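Yellow is aligned over red, which shows symmetrically behind it at crop (297,135). I'll lower and release.

```bash
python3 -m handwheel '[[0.001,0,0.004,0,1],[0.001,0,0.007,0,1],[0.001,0,0.009,0,1],[0.001,0,0.011,0,1],[0.001,0,0.012,0,1],[0.001,0,0.012,0,1],[0.001,0,0.012,0,1],[0.001,0,0.012,0,1]]'
```

```text
time_s: 16.1
tool_pos: [0.5473, -0.249, 0.041]
orientation: [0.0, 1.0, -0.0, -0.0]
wrist_force: [-1.8, 1.0, 4.5]
gripper_width: 0.0549
grasp_force: 63.9
```

```bash
python3 -m handwheel '[[0,0,0,0,0.7],[0,0,0,0,0.5],[0,0,0,0,0.3],[0,0,0,0,0],[0,0,0,0,0],[0,0,0,0,0],[0,0,-0.02,0,0],[0,0,-0.06,0,0]]'; python3 -m handwheel '[[0,0,-0.05,0,0],[0,0,-0.1,0,0],[0,0,-0.15,0,0],[0,0,-0.18,0,0],[0,0,-0.18,0,0],[0,0,-0.18,0,0],[0,0,-0.18,0,0],[0,0,-0.18,0,0]]'; python3 -m handwheel '[[0,0,0,0,0],[0,0,0,0,0]]'; python3 - <<'E'
from w import *
ci,im,e,k=wrist("yellow",[.547,-.249,.058],.058)
cv2.imwrite("pics/w7.png",cv2.cvtColor(im,cv2.COLOR_RGB2BGR)[100:340,130:430].repeat(2,0).repeat(2,1))
print(tool([.4475,-.3998,.16]))
E
```

```text
time_s: 16.9
tool_pos: [0.5461, -0.2485, 0.0701]
orientation: [-0.001, 1.0, 0.0, -0.002]
wrist_force: [0.4, -0.6, 0.1]
gripper_width: 0.0854
grasp_force: 0.0
time_s: 17.7
tool_pos: [0.5465, -0.2486, 0.1593]
orientation: [-0.001, 1.0, 0.0, -0.001]
wrist_force: [0.4, -1.0, -0.2]
gripper_width: 0.0854
grasp_force: 0.0
time_s: 17.9
tool_pos: [0.5471, -0.2488, 0.1602]
orientation: [-0.0, 1.0, 0.0, -0.0]
wrist_force: [0.1, -0.2, 0.5]
gripper_width: 0.0855
grasp_force: 0.0
tcp [ 0.5471 -0.2488  0.1602] guess px [279. 204.] ellipse [array([278.4, 205.1]), array([54.8, 57.1]), np.float64(89.1)] [ 0.5462 -0.2481  0.058 ]
[-0.19948863  0.30183171  0.00080894]
```

View pics/w7.png

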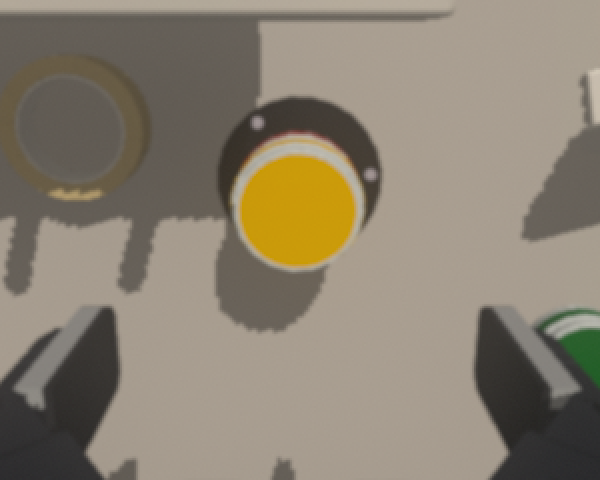

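Yellow at (278,205) lies within 0.3 mm of the red dish's centre. Next is green.

```bash
python3 -m handwheel '[[-0.04,0.06,0,0,0],[-0.09,0.14,0,0,0],[-0.14,0.21,0,0,0],[-0.18,0.27,0,0,0],[-0.2,0.302,0,0,0],[-0.2,0.302,0,0,0],[-0.2,0.302,0,0,0],[-0.2,0.302,0,0,0]]'; python3 -m handwheel '[[0,0,0,0,0],[0,0,0,0,0],[0,0,0,0,0],[0,0,0,0,0]]'; python3 - <<'E'
from w import *
ci,im,e,k=wrist("green",[.4475,-.3998,.02],.02,r=60)
print(tool(cast(ci,*e[0],.02)+[.001,-.001,-.018]))
E
```

```text
time_s: 18.75
tool_pos: [0.4488, -0.3981, 0.1608]
orientation: [-0.0, 1.0, 0.001, 0.0]
wrist_force: [0.3, -0.6, -0.9]
gripper_width: 0.0854
grasp_force: 0.0
time_s: 19.15
tool_pos: [0.4476, -0.3997, 0.1608]
orientation: [0.0, 1.0, 0.0, 0.0]
wrist_force: [-0.2, -0.2, -0.8]
gripper_width: 0.0854
grasp_force: 0.0
tcp [ 0.4476 -0.3997  0.1608] guess px [279. 194.] ellipse [array([280.2, 195.3]), array([37.9, 46. ]), np.float64(85.1)] [ 0.4457 -0.4008  0.02  ]
[-0.00160596  0.00385394  0.31773749]
```

```bash
python3 - <<'E'
from w import *
ci=camera_info("wrist"); im=get_image("wrist"); hsv=cv2.cvtColor(im,cv2.COLOR_RGB2HSV)
print(hsv[165:225:5,280].tolist())
for s in (60,90):
    m=((hsv[...,0]>45)&(hsv[...,0]<90)&(hsv[...,1]>s)).astype(np.uint8); w=np.zeros_like(m); cv2.circle(w,(280,194),60,1,-1)
    k=max(cv2.findContours(m*w,cv2.RETR_EXTERNAL,cv2.CHAIN_APPROX_NONE)[0],key=cv2.contourArea); e=cv2.fitEllipse(cv2.convexHull(k)); p=cast(ci,*e[0],.02); print(e,p,tool(p+[.001,-.001,-.018]))
cv2.imwrite("pics/w8.png",cv2.cvtColor(im,cv2.COLOR_RGB2BGR)[120:280,180:380].repeat(3,0).repeat(3,1))
E
```

```text
[[30, 14, 200], [59, 117, 111], [59, 118, 110], [59, 119, 109], [59, 122, 109], [59, 122, 109], [59, 122, 109], [60, 120, 108], [59, 119, 109], [59, 122, 109], [59, 120, 108], [23, 23, 132]]
((279.8827209472656, 192.71922302246094), (48.43547058105469, 49.574554443359375), 89.70237731933594) [ 0.4482568  -0.40062688  0.02      ] [0.00361655 0.00338138 0.31768492]
((279.90460205078125, 192.6201934814453), (47.11486053466797, 48.286170959472656), 85.7088394165039) [ 0.44835548 -0.40064803  0.02      ] [0.00381389 0.00342373 0.31768493]
```

View pics/w8.png

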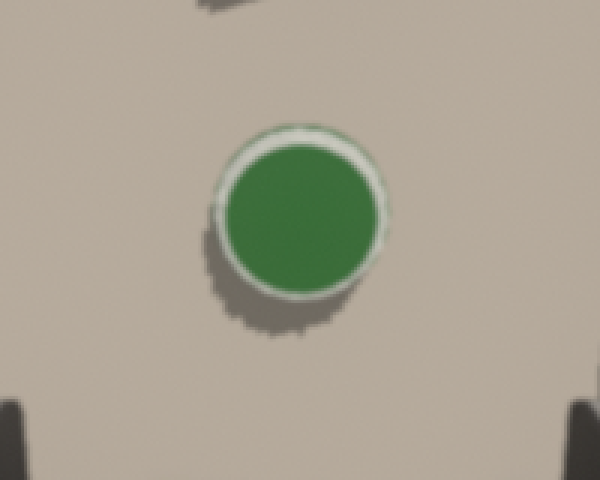

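The green dish is clean at crop (302,218), which is pixel (280,193). The looser mask now fits a full circle, so I'll descend and grip.

```bash
python3 -m handwheel '[[0.004,0.003,0.06,0,0],[0.004,0.003,0.12,0,0],[0.004,0.003,0.18,0,0],[0.004,0.003,0.24,0,0],[0.004,0.003,0.28,0,0],[0.004,0.003,0.31,0,0],[0.004,0.003,0.318,0,0],[0.004,0.003,0.318,0,0]]'; python3 -m handwheel '[[0,0,0,0,0],[0,0,0,0,0],[0,0,0,0,0.3],[0,0,0,0,0.6],[0,0,0,0,1],[0,0,0,0,1],[0,0,0,0,1],[0,0,0,0,1]]';python3 -m handwheel '[[0,0,0,0,1],[0,0,0,0,1],[0,0,0,0,1],[0,0,0,0,1]]'; python3 -c "
from h import *
print(tool([.5475,-.2490,.12]))"
```

```text
time_s: 20.05
tool_pos: [0.4494, -0.4015, 0.0017]
orientation: [-0.0, 1.0, 0.0, -0.0]
wrist_force: [0.4, 0.1, 0.7]
gripper_width: 0.0855
grasp_force: 0.0
time_s: 20.85
tool_pos: [0.45, -0.402, 0.0031]
orientation: [0.001, 1.0, 0.0, 0.001]
wrist_force: [-0.4, 0.8, 4.7]
gripper_width: 0.0549
grasp_force: 62.4
time_s: 21.25
tool_pos: [0.45, -0.402, 0.0031]
orientation: [0.001, 1.0, 0.0, 0.001]
wrist_force: [-1.3, 0.8, 5.2]
gripper_width: 0.0551
grasp_force: 62.4
[ 0.195353   -0.3056947  -0.23405543]
```

```bash
python3 -m handwheel '[[0,0,-0.02,0,1],[0,0,-0.06,0,1],[0,0,-0.12,0,1],[0,0,-0.18,0,1],[0.03,-0.05,-0.23,0,1],[0.07,-0.12,-0.25,0,1],[0.12,-0.19,-0.25,0,1],[0.16,-0.25,-0.25,0,1]]'; python3 -m handwheel '[[0.02,-0.03,0,0,1],[0.036,-0.055,0,0,1],[0.036,-0.055,0,0,1],[0.036,-0.055,0.03,0,1],[0.036,-0.055,0.07,0,1],[0.036,-0.055,0.1,0,1],[0.036,-0.055,0.115,0,1],[0.036,-0.055,0.115,0,1]]';python3 -m handwheel '[[0,0,0,0,1],[0,0,0,0,1],[0,0,0,0,1],[0,0,0,0,1],[0,0,0,0,1]]'; python3 - <<'E'
from w import *
print(tool([.548,-.2491,.061]))
E
```

```text
time_s: 22.05
tool_pos: [0.531, -0.2745, 0.1284]
orientation: [0.0, 1.0, 0.0, 0.001]
wrist_force: [0.7, -0.1, -0.8]
gripper_width: 0.0552
grasp_force: 63.3
time_s: 22.85
tool_pos: [0.5458, -0.2494, 0.0675]
orientation: [-0.0, 1.0, -0.001, -0.002]
wrist_force: [-1.0, 0.5, -0.2]
gripper_width: 0.0547
grasp_force: 63.3
time_s: 23.35
tool_pos: [0.5476, -0.249, 0.0697]
orientation: [0.0, 1.0, 0.0, 0.0]
wrist_force: [0.2, 0.2, -0.3]
gripper_width: 0.0548
grasp_force: 63.3
[8.63670944e-04 9.94758133e-05 1.73737364e-02]
```

```bash
python3 -m handwheel '[[0.001,0,0.006,0,1],[0.001,0,0.01,0,1],[0.001,0,0.013,0,1],[0.001,0,0.015,0,1],[0.001,0,0.017,0,1],[0.001,0,0.017,0,1],[0.001,0,0.017,0,1],[0.001,0,0.017,0,1]]'
```

```text
time_s: 24.15
tool_pos: [0.5479, -0.249, 0.0611]
orientation: [0.0, 1.0, 0.0, 0.0]
wrist_force: [-1.6, 0.5, 4.5]
gripper_width: 0.0553
grasp_force: 63.8
```

Contact. I'll release, rise and check.

```bash
python3 -m handwheel '[[0,0,0,0,0.7],[0,0,0,0,0.5],[0,0,0,0,0.3],[0,0,0,0,0],[0,0,0,0,0],[0,0,0,0,0],[0,0,-0.02,0,0],[0,0,-0.06,0,0]]'; python3 -m handwheel '[[0,0,-0.05,0,0],[0,0,-0.1,0,0],[0,0,-0.15,0,0],[0,0,-0.18,0,0],[0,0,-0.18,0,0],[0,0,-0.18,0,0],[0,0,-0.18,0,0],[0,0,-0.18,0,0]]'; python3 -m handwheel '[[0,0,0,0,0],[0,0,0,0,0]]'; sed -i 's/(h>50)&(h<85)&(s>120)&(v>40)/(h>45)\&(h<90)\&(s>75)/' h.py; python3 - <<'E'
from w import *
ci,im,e,k=wrist("green",[.547,-.249,.078],.078,r=60)
# knob from top camera
t=get_image("top"); g=cv2.cvtColor(t,cv2.COLOR_RGB2GRAY); print(g[215:240,224:242:1].tolist().__len__(), tool([.4516,.1202,.18]))
cv2.imwrite("pics/w9.png",cv2.cvtColor(im,cv2.COLOR_RGB2BGR)[100:340,130:430].repeat(2,0).repeat(2,1))
E
```

```text
time_s: 24.95
tool_pos: [0.5466, -0.2485, 0.0901]
orientation: [-0.001, 1.0, 0.0, -0.002]
wrist_force: [-0.4, -0.3, -0.1]
gripper_width: 0.0853
grasp_force: 0.0
time_s: 25.75
tool_pos: [0.547, -0.2487, 0.1793]
orientation: [-0.0, 1.0, 0.0, -0.001]
wrist_force: [-0.6, -1.3, -0.0]
gripper_width: 0.0854
grasp_force: 0.0
time_s: 25.95
tool_pos: [0.5476, -0.2489, 0.1802]
orientation: [-0.0, 1.0, 0.0, -0.0]
wrist_force: [0.3, 1.2, -0.6]
gripper_width: 0.0854
grasp_force: 0.0
tcp [ 0.5476 -0.2489  0.1802] guess px [279. 205.] ellipse [array([278.2, 204.9]), array([54.5, 56.5]), np.float64(86.7)] [ 0.5469 -0.2479  0.078 ]
25 [-0.19226154 -0.73829471  0.00120617]
```

View pics/w9.png

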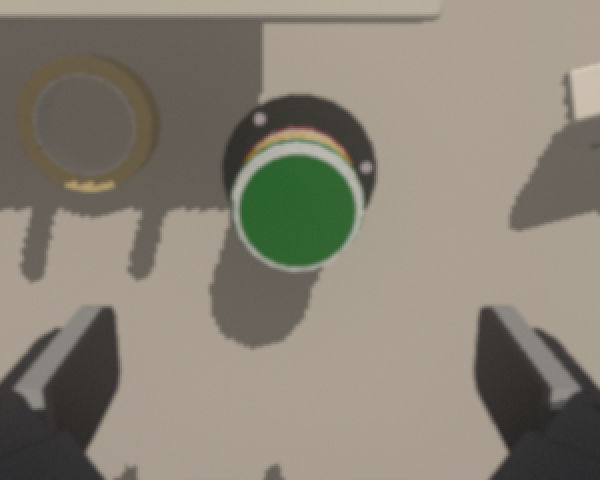

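The stack is three high, green at (278,205), within 1 mm. Next is the cover.

```bash
python3 -m handwheel '[[-0.01,-0.05,0,0,0],[-0.03,-0.13,0,0,0],[-0.05,-0.22,0,0,0],[-0.075,-0.31,0,0,0],[-0.1,-0.4,0,0,0],[-0.12,-0.49,0,0,0],[-0.145,-0.58,0,0,0],[-0.165,-0.67,0,0,0]]'; python3 -m handwheel '[[-0.01,-0.05,0,0,0],[-0.012,-0.062,0,0,0],[-0.012,-0.062,0,0,0],[-0.012,-0.062,0,0,0],[-0.012,-0.062,0,0,0],[-0.012,-0.062,0,0,0],[-0.012,-0.062,0,0,0],[-0.012,-0.062,0,0,0]]'; python3 - <<'E'
from w import *
ci=camera_info("wrist"); s=bot.read_state(); im=get_image("wrist"); print(s["tool_pos"])
hsv=cv2.cvtColor(im,cv2.COLOR_RGB2HSV); c=proj(ci,[.459,.117,.035]).astype(int); print(c)
print(hsv[c[1],c[0]-70:c[0]+70:5,2].tolist(),hsv[c[1]-60:c[1]+60:5,c[0]].tolist())
cv2.imwrite("pics/w10.png",cv2.cvtColor(im,cv2.COLOR_RGB2BGR)[c[1]-80:c[1]+80,c[0]-100:c[0]+100].repeat(4,0).repeat(4,1)[:600,:800])
cv2.imwrite("pics/w10full.png",cv2.cvtColor(im,cv2.COLOR_RGB2BGR))
E
```

```text
time_s: 26.85
tool_pos: [0.4646, 0.0877, 0.1811]
orientation: [0.0, 1.0, -0.0, 0.0]
wrist_force: [0.8, 0.1, -0.7]
gripper_width: 0.0855
grasp_force: 0.0
time_s: 27.65
tool_pos: [0.4594, 0.1165, 0.1807]
orientation: [0.0, 1.0, -0.0, -0.0]
wrist_force: [0.8, -0.5, -0.5]
gripper_width: 0.0857
grasp_force: 0.0
[0.45944357 0.11654169 0.18074272]
[278 192]
[173, 175, 173, 173, 174, 173, 173, 106, 104, 104, 104, 98, 62, 63, 62, 63, 104, 105, 104, 104, 143, 174, 173, 173, 174, 175, 175, 175] [[16, 35, 173], [16, 35, 173], [16, 35, 173], [18, 35, 173], [0, 2, 116], [60, 2, 107], [90, 2, 106], [90, 2, 106], [90, 2, 105], [18, 18, 71], [10, 24, 63], [13, 28, 63], [12, 21, 62], [12, 21, 61], [10, 10, 75], [15, 6, 80], [0, 0, 101], [17, 22, 104], [17, 36, 165], [16, 35, 173], [17, 37, 174], [16, 38, 175], [17, 37, 173], [16, 37, 174]]
```

View pics/w10.png

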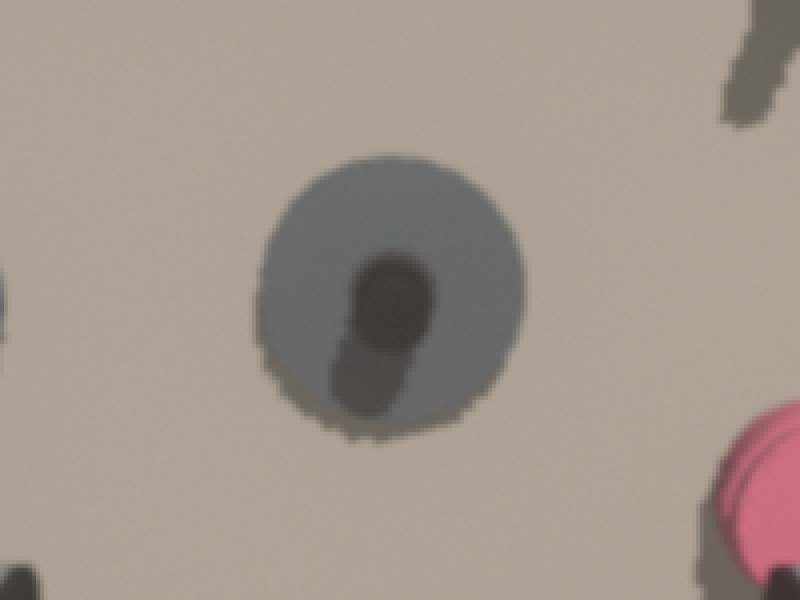

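The cover's plate is centred at crop (393,291) and the knob top at (393,311), with the cover upright; I'll compute both points.

```bash
python3 - <<'E'
from w import *
ci=camera_info("wrist"); im=cv2.imread("pics/w10full.png"); g=cv2.cvtColor(im,cv2.COLOR_BGR2GRAY); h=cv2.cvtColor(im,cv2.COLOR_BGR2HSV)
m=((h[...,1]<30)&(g<125)).astype(np.uint8); w=np.zeros_like(m); cv2.circle(w,(277,184),50,1,-1)
k=max(cv2.findContours(m*w,cv2.RETR_EXTERNAL,cv2.CHAIN_APPROX_NONE)[0],key=cv2.contourArea);e=cv2.fitEllipse(cv2.convexHull(k)); print("plate",e,cast(ci,*e[0],.009))
m=((g<67)*w).astype(np.uint8); k=max(cv2.findContours(m,cv2.RETR_EXTERNAL,cv2.CHAIN_APPROX_NONE)[0],key=cv2.contourArea); print("knob",cv2.boundingRect(k)); print(cast(ci,276.3,189.7,.035))
print(bot.read_state()["tool_pos"],tool([.459,.117,0.012]))
E
```

```text
plate ((275.34039306640625, 184.63636779785156), (66.34320831298828, 67.07341766357422), 24.51860237121582) [0.46164412 0.12055202 0.009     ]
knob (267, 177, 18, 23)
[0.46204378 0.11938789 0.035     ]
[0.45937884 0.11670828 0.18072761] [-0.00071749 -0.00063582  0.33745521]
```

```bash
python3 -m handwheel '[[0.007,-0.0035,0.06,0,0],[0.007,-0.0035,0.12,0,0],[0.007,-0.0035,0.18,0,0],[0.007,-0.0035,0.24,0,0],[0.007,-0.0035,0.29,0,0],[0.007,-0.0035,0.32,0,0],[0.007,-0.0035,0.337,0,0],[0.007,-0.0035,0.337,0,0]]'; python3 -m handwheel '[[0,0,0,0,0],[0,0,0,0,0.2],[0,0,0,0,0.4],[0,0,0,0,0.55],[0,0,0,0,0.65],[0,0,0,0,0.75],[0,0,0,0,1],[0,0,0,0,1]]';python3 -m handwheel '[[0,0,0,0,1],[0,0,0,0,1],[0,0,0,0,1],[0,0,0,0,1],[0,0,0,0,1],[0,0,0,0,1]]'
```

```text
time_s: 28.5
tool_pos: [0.4622, 0.1186, 0.0115]
orientation: [0.0, 1.0, 0.0, -0.001]
wrist_force: [-0.3, 0.7, 0.4]
gripper_width: 0.0858
grasp_force: 0.0
time_s: 29.3
tool_pos: [0.463, 0.1187, 0.0126]
orientation: [0.0, 1.0, -0.0, 0.0]
wrist_force: [-2.1, -1.1, 6.8]
gripper_width: 0.0177
grasp_force: 58.4
time_s: 29.9
tool_pos: [0.463, 0.1187, 0.0126]
orientation: [0.0, 1.0, -0.0, 0.0]
wrist_force: [-1.6, -0.4, 6.6]
gripper_width: 0.0177
grasp_force: 58.4
```

```bash
python3 -m handwheel '[[0,0,-0.02,0,1],[0,0,-0.06,0,1],[0,0,-0.12,0,1],[0,0,-0.18,0,1],[0,0,-0.24,0,1],[0,0,-0.29,0,1],[0,0,-0.3,0,1],[0,0,-0.3,0,1]]'; python3 -m handwheel '[[0.01,0.04,0,0,1],[0.025,0.11,0,0,1],[0.045,0.2,0,0,1],[0.065,0.29,0,0,1],[0.085,0.38,0,0,1],[0.105,0.47,0,0,1],[0.125,0.55,0,0,1],[0.145,0.62,0,0,1]]';python3 -m handwheel '[[0.01,0.06,0,0,1],[0.02,0.1,0,0,1],[0.025,0.115,0,0,1],[0.025,0.115,0,0,1],[0.025,0.115,0,0,1],[0.025,0.115,0,0,1],[0.025,0.115,0,0,1],[0.025,0.115,0,0,1]]'; python3 - <<'E'
from w import *
print(tool([.548,-.249,.0846]))
ci=camera_info("wrist"); s=bot.read_state(); im=get_image("wrist"); cv2.imwrite("pics/w11.png",cv2.cvtColor(im,cv2.COLOR_RGB2BGR))
h=cv2.cvtColor(im,cv2.COLOR_RGB2HSV); m=((h[...,1]<40)&(h[...,2]<130)).astype(np.uint8)
print([ "".join("#" if v else "." for v in r[150:420:5]) for r in m[180:400:10]].__str__().replace(",","\n"))
E
```

```text
time_s: 30.7
tool_pos: [0.4631, 0.1188, 0.1628]
orientation: [0.0, 1.0, -0.0, 0.001]
wrist_force: [-0.3, -0.5, -1.6]
gripper_width: 0.0179
grasp_force: 58.6
time_s: 31.5
tool_pos: [0.5339, -0.1936, 0.1599]
orientation: [-0.0, 1.0, -0.001, -0.002]
wrist_force: [1.1, 0.2, -0.4]
gripper_width: 0.018
grasp_force: 58.7
time_s: 32.3
tool_pos: [0.5479, -0.2479, 0.1626]
orientation: [0.0, 1.0, 0.001, 0.0]
wrist_force: [0.1, -0.8, -0.9]
gripper_width: 0.0176
grasp_force: 58.7
[7.63005552e-05 2.28189972e-03 1.55905416e-01]
['########...##########...........##..................##'
 '...###....##########....#####...#.#................###'
 '##.....###########################................####'
 '#..####...##....####################.............#####'
 '..........##...######################.................'
 '.........##...########################................'
 '.........##..##########################...............'
 '.............######..##########..######...............'
 '.............######..##########..######...............'
 '.............#####...##########...#####...............'
 '..............######.#################................'
 '...######...############################...#######....'
 '#####################################################.'
 '######################################################'
 '########################......########################'
 '##.####################.........#################.####'
 '...###################..........#################...##'
 '####################################################.#'
 '######################################################'
 '#############################################.########'
 '######################################################'
 '######################################################']
```

```bash
python3 -m handwheel '[[0,0.001,0.03,0,1],[0,0.001,0.06,0,1],[0,0.001,0.09,0,1],[0,0.001,0.115,0,1],[0,0.001,0.125,0,1],[0,0.001,0.125,0,1],[0,0.001,0.125,0,1],[0,0.001,0.125,0,1]]'; python3 -m handwheel '[[0,0,0,0,1],[0,0,0,0,1],[0,0,0,0,1],[0,0,0,0,1],[0,0,0,0,1]]'; python3 -c "
from h import *
print(tool([.548,-.249,.0846]))"
```

```text
time_s: 33.15
tool_pos: [0.5485, -0.2495, 0.1005]
orientation: [0.0, 1.0, 0.0, 0.001]
wrist_force: [0.3, 0.4, -0.7]
gripper_width: 0.0178
grasp_force: 58.7
time_s: 33.65
tool_pos: [0.5479, -0.2492, 0.0999]
orientation: [0.0, 1.0, 0.0, 0.0]
wrist_force: [-0.6, -0.3, -0.9]
gripper_width: 0.0179
grasp_force: 58.7
[ 0.00022303 -0.0004844   0.03056833]
```

```bash
python3 -m handwheel '[[0,0,0.006,0,1],[0,0,0.012,0,1],[0,0,0.018,0,1],[0,0,0.022,0,1],[0,0,0.025,0,1],[0,0,0.027,0,1],[0,0,0.027,0,1],[0,0,0.027,0,1]]'; python3 -m handwheel '[[0,0,0.001,0,1],[0,0,0.002,0,1],[0,0,0.003,0,1],[0,0,0.003,0,1],[0,0,0.003,0,1],[0,0,0.003,0,1]]'
```

```text
time_s: 34.45
tool_pos: [0.5479, -0.2493, 0.0864]
orientation: [0.0, 1.0, 0.0, 0.0]
wrist_force: [-0.3, -0.5, -1.0]
gripper_width: 0.0178
grasp_force: 58.7
time_s: 35.05
tool_pos: [0.5479, -0.2492, 0.0848]
orientation: [0.0, 1.0, 0.0, 0.0]
wrist_force: [0.5, -0.4, -0.7]
gripper_width: 0.0184
grasp_force: 58.7
```

```bash
python3 -m handwheel '[[0,0,0.0005,0,1],[0,0,0.001,0,1],[0,0,0.0015,0,1],[0,0,0.002,0,1],[0,0,0.002,0,1],[0,0,0.002,0,1]]'
```

```text
time_s: 35.65
tool_pos: [0.548, -0.2493, 0.0847]
orientation: [0.0, 1.0, 0.0, 0.0]
wrist_force: [-2.4, 0.9, 4.9]
gripper_width: 0.0181
grasp_force: 59.0
```

Contact at the predicted fully-down height. I'll release and rise.

```bash
python3 -m handwheel '[[0,0,0,0,0.7],[0,0,0,0,0.5],[0,0,0,0,0.3],[0,0,0,0,0],[0,0,0,0,0],[0,0,0,0,0],[0,0,-0.03,0,0],[0,0,-0.07,0,0]]'; python3 -m handwheel '[[0,0,-0.05,0,0],[0,0,-0.1,0,0],[0,0,-0.15,0,0],[0,0,-0.18,0,0],[-0.06,0,-0.18,0,0],[-0.12,0,-0.18,0,0],[-0.16,0,-0.18,0,0],[-0.16,0,-0.18,0,0]]'; python3 - <<'E'
from w import *
ci=camera_info("wrist"); im=get_image("wrist"); g=cv2.cvtColor(im,cv2.COLOR_RGB2BGR)
c=proj(ci,[.547,-.248,.081]).astype(int); print(c, proj(ci,[.547,-.248,.107]))
cv2.imwrite("pics/w12.png",np.hstack([cv2.resize(g,(400,300)),cv2.resize(cv2.cvtColor(get_image("scene"),cv2.COLOR_RGB2BGR)[130:310,150:420],(400,300))]))
E
```

```text
time_s: 36.45
tool_pos: [0.5472, -0.2489, 0.119]
orientation: [-0.0, 1.0, 0.0, -0.001]
wrist_force: [0.1, -0.2, 0.4]
gripper_width: 0.0853
grasp_force: 0.0
time_s: 37.25
tool_pos: [0.4651, -0.2499, 0.2091]
orientation: [0.0, 1.0, -0.001, -0.001]
wrist_force: [-0.0, -0.9, -0.3]
gripper_width: 0.0854
grasp_force: 0.0
[276 103] [276.30300711 101.78942775]
```

```bash
python3 - <<'E'
from w import *
ci=camera_info("wrist"); im=get_image("wrist"); h=cv2.cvtColor(im,cv2.COLOR_RGB2HSV); g=cv2.cvtColor(im,cv2.COLOR_RGB2GRAY)
c=proj(ci,[.547,-.248,.081])
r=int(round(c[1])); print(g[r,int(c[0])-80:int(c[0])+80:3].tolist()); print(g[max(0,r-80):r+80:3,int(c[0])].tolist())
t=get_image("top"); ct=camera_info("top")
for n,p in (("blue",[.4602,.255,.02]),("orange",[.447,.3723,.018])):
    e,_=blob(t,n,proj(ct,p),22); print(n,cast(ct,*e[0],p[2]))
E
```

```text
[91, 83, 93, 96, 97, 97, 98, 97, 97, 96, 97, 97, 98, 95, 103, 104, 103, 104, 104, 104, 104, 105, 102, 58, 51, 53, 53, 54, 53, 55, 54, 64, 103, 107, 107, 107, 107, 108, 108, 108, 109, 149, 166, 166, 166, 166, 167, 166, 167, 167, 167, 167, 167, 167]
[99, 98, 155, 166, 165, 165, 165, 164, 164, 164, 164, 164, 131, 109, 109, 108, 108, 107, 108, 108, 108, 107, 89, 56, 55, 54, 54, 54, 53, 53, 51, 56, 69, 72, 71, 71, 72, 72, 72, 77, 99, 97, 100, 99, 100, 100, 100, 100, 100, 101, 102, 102, 102, 102]
blue [0.46031605 0.25499584 0.02      ]
orange [0.44697216 0.37230016 0.018     ]
```

The cover's knob and plate are concentric in the image, about 278 px. The contact height matches a full seat (84.7 mm measured, 84.6 mm predicted), and the blue dish and orange stand have not moved.

```bash
python3 -c "
from station import ticket
print(ticket.job_done())"
```

```text
the job is handed in; nothing more can be done
None
```

The stack is built on the black stand (red, yellow, green, then the cover, which measured fully down) and handed in after about 37 s; the verdict was not shown.

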